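Sort the writing things on the desk

TASK

Sort the writing things on and beside the grey desk pad to where they belong: lay the fountain pen lengthwise in the long wooden tray, put the eraser and the small brass sharpener side by side in the square wooden tray, both lying flat on its floor, and stand the ink bottle upright in the middle of the round cork coaster. Keep the bottle upright all the while and leave the mug and the rubber stamp where they are.

Things in the scene. Friction and masses are not known exactly. Their poses are not given: they have to be found in the camera images.
- pen: dark red capped fountain pen, a round rod 136 mm long and 14 mm thick lying on the grey desk pad or partly beside it, near the robot (another pen lies far off to the right on the desk, out of the work: leave it), 24 g. Origin at the middle of its length, on its underside at the start (it turns with the pen as it rolls); its y axis runs along the pen. It can be gripped across at the middle.
- pen_mid (a point): centre of the fountain pen, on its axis at the middle of its length (7 mm above the desk at the start)
- eraser: half-used eraser, white with a dark blue sleeve, a flat block 23 (x) x 48 (y, long) x 13 (z) mm, 22 g. Origin at the centre of its underside.
- brass_sharpener: small brass wedge pencil sharpener lying flat, 15 (x) x 24 (y, long) x 13 (z) mm, of which the lowest 11 mm are the solid block to grip, 20 g. Origin at the centre of its underside.
- ink_bottle: dark blue square ink bottle with a black round screw cap (the cap is fixed): body 48 x 48 mm with flat sides along x and y, 36 mm high; neck to 42 mm, cap 32 mm in diameter from 42 to 57 mm. 140 g. Origin at the centre of its underside. The flat sides can be gripped.
- pen_tray: long shallow tray of pale wood with a grey lining, fixed to the desk, outside 100 (x) x 184 (y, long) x 18 (z) mm, walls 5 mm, inside 90 x 174 mm; top of the inner floor 5 mm above the desk. Origin at the centre of its underside.
- square_tray: square tray of pale wood with a grey lining, fixed to the desk, outside 126 x 126 x 24 mm, walls 5 mm, inside 116 x 116 mm; top of the inner floor 5 mm above the desk. Origin at the centre of its underside, x and y along its sides.
- coaster: round cork coaster fixed to the desk, 94 mm in diameter, 5 mm thick. Origin at the centre of its underside.
- rubber_stamp: bystander: wooden rubber stamp with a turned handle, standing upright, 25 (x) x 56 (y) mm, 66 mm tall; origin at the centre of its underside. Not to be disturbed.
- mug: bystander: white mug with a handle, 82 x 114 mm, 91 mm tall; origin at the centre of its underside. Not to be disturbed.

How it is judged:
At the end, for the whole second after the job is handed in: Pen on the floor of the long tray, along it (0.5 rad), its middle within 30 mm of the tray's lengthwise; eraser and sharpener each flat on the floor of the square tray, not on each other or the rim; bottle upright on the coaster within 15 mm of its centre; all at rest (x of pen_mid in the frame of pen_tray between -0.042 and 0.042 m and y of pen_mid in the frame of pen_tray between -0.03 and 0.03 m and z of pen_mid in the frame of pen_tray between 0.006 and 0.018 m and angle between the y axis of pen and the y axis of pen_tray, either way round below 0.5 rad and x of eraser in the frame of square_tray between -0.056 and 0.056 m and y of eraser in the frame of square_tray between -0.056 and 0.056 m and z of eraser in the frame of square_tray between 0 and 0.0095 m and angle between each of eraser, brass_sharpener's own z axis and vertical below 0.2 rad and x of brass_sharpener in the frame of square_tray between -0.056 and 0.056 m and y of brass_sharpener in the frame of square_tray between -0.056 and 0.056 m and z of brass_sharpener in the frame of square_tray between 0 and 0.0095 m and horizontal distance between ink_bottle and coaster below 0.015 m and angle between ink_bottle's own z axis and vertical below 0.1 rad and z of ink_bottle in the frame of coaster between 0.001 and 0.009 m and linear speed of each of pen, eraser, brass_sharpener, ink_bottle below 0.02 m/s); the robot touches nothing.
It fails at once if the mug or the stamp is pushed more than 30 mm or the stamp is toppled (distance of any of mug, rubber_stamp from where it was at the start of the episode above 0.03 m or angle between rubber_stamp's own z axis and vertical above 0.5 rad).
It fails at once if the ink bottle tips over (angle between ink_bottle's own z axis and vertical above 0.6 rad).
It also fails if it takes over 96 s, if anything falls off the work surface, if the arm or the gripper's body presses on something with over 40 N, if the wrist force passes 120 N, or if a joint passes its speed limit or range.

ROBOT

A 6-joint arm with a two-finger parallel gripper is mounted at the origin on a cart in front of the work surface, level with it; the furniture and walls round the work are solid. World frame = base frame: x ahead of the robot, y to its left, z up, the work surface at z = 0. Lengths are in m, angles in rad, forces in N, time in s.
With the tool pointing down it reaches from about 0.225 to 0.875 m from the base axis. Payload 3.4 kg.
Tool frame: the origin (TCP) lies on the front face of the gripper's body, between the roots of the fingers; the fingertips stand 73 mm ahead of it and the grasp point (between the pads) lies 54 mm ahead of it; z points along the fingers, y is the line along which they close (so a half turn about z gives the same grasp; the last joint's range is limited). The gripper opens to 85 mm and grips with 20 to 120 N. Pads are 22 mm wide; open, the fingers measure 114 mm over their backs; the gripper's body (76 mm by 85 mm) begins 54 mm behind the grasp point. The pads swing forward as they close: fully open they stand 13 mm farther back than shut.
Start: joints at [-1.259, 0.276, 1.505, -0, 1.361, -0.121], TCP at [0.241, -0.522, 0.304] pointing down, gripper open.
Joint ranges: [-2.89, 2.89], [-0.75, 2.08], [0.22, 2.7], [-1.18, 4.32], [0.11, 2.71], [-2.7, 2.7]. Speed limits (rad/s): [2.57, 2.57, 3.14, 3.14, 3.14, 3.14].

INTERFACE

Orientations are given as a rotation vector (axis times angle).
In Python, from station import * gives the robot as it stands. The module is installed in compiled form; this text tells all that it offers.
- The arm moves only by the tool arm_command, never from a script. Its arguments are lists of equal length, an entry for each row: "linear": the shift along the tool's x, y, z in cm, a list of three; "angular": the turn, a rotation vector about the tool's x, y, z in rad, a list of three. In form: {"linear": [[x, y, z], ...], "angular": [[rx, ry, rz], ...]}. A call has 1 to 20 rows; each row shifts and turns the commanded pose from where the row before left it, along the tool's axes as they then stand; what a row does not reach is not made up. A row lasts 1/10 s, in which the tool goes at most 50 mm and 8.59 degrees, less where a joint would pass 70% of its speed; a pose out of reach is approached as far as the arm can. A call is refused whole if a number of a shift passes 5 or a number of a turn 0.15, either way. A call with a gripper value outside its range is refused whole. "hand" is the finger opening in cm, from 0 to 8.54, set as the call begins (left out, the last holds). The fingers move at their own pace and stop on an object; the grip force is fixed at half the most. Time passes only in rows, so rows that do not move let the fingers close. It gives the time, the measured TCP pose, the force, the opening and the grip force at its end, in the units of the state.
- sense(): the state, without advancing time (a new reading comes with each control period).
- capture(name): name is "side" or "top"; returns a dict with "image" (384x512x3 uint8, red, green, blue), "camera_matrix" (3x3 intrinsics, pixels), "R" (3x3) and "t" (3): a world point X has camera coordinates R X + t. Camera axes: x right, y down, z forward; pixel columns grow to the right and rows downward; lengths in m; the calibration is good to about 2 mm. A picture is of the moment at which its call begins. There is no depth.
- finish_job(): hands the job in; it is judged then, once.
The state is a dict: "time": time; "joints": joint angles; "joint_velocities": joint speeds; "joint_efforts": joint torques, N m; "eef_pos": TCP position; "ee_rot": TCP orientation; "ft_force": force on the tool from outside, world axes, zero at the start; "moment": the same for the moment, N m; "width": finger opening in m; "finger_force": force on a finger pad.
Only numpy, scipy, OpenCV 4.12 (cv2) and the standard library are available. Lean on these libraries where they do the work, as an engineer would, in place of code of your own. Each camera call takes 0.05 s, during which the arm holds its last target. There are 200 camera calls.

## Working session

There is one attempt and no reset: what is moved stays moved. The work goes in short steps, Python scripts to look and compute and a tool call to move; the robot and the scene stay as the last step left them, time stands still between calls to the robot, and variables do not carry over. Pictures are saved under pics/ and viewed, at most 14 in all, crops included, and the job is handed in when it is done.

Besides the shell and the picture viewer there is one more tool, called after ">>>" by a JSON object that holds its "api" and its "payload". arm_command: Moves the arm, as the interface text tells. Its arguments: {"type":"object","properties":{"linear":{"type":"array","items":{"type":"array","items":{"type":"number"}}},"angular":{"type":"array","items":{"type":"array","items":{"type":"number"}}},"hand":{"type":"number"}},"required":["linear","angular"]}

```bash
mkdir -p pics
python3 - <<'E'
from station import *
import cv2,pickle
s=sense(); print(s["eef_pos"],s["ee_rot"],s["width"],s["time"])
for n in("side","top"):
    c=capture(n); pickle.dump(c,open(n+".pkl","wb"))
    cv2.imwrite(f"pics/{n}1.png",cv2.resize(c["image"][:,:,::-1],(800,600),interpolation=cv2.INTER_CUBIC))
    print(n,c["camera_matrix"],c["R"],c["t"])
E
```

```text
[ 0.24102539 -0.52158507  0.30302424] [-3.06647411e+00 -6.74154271e-01  2.97375210e-04] 0.08509046973666409 0.0
side [[402.62469742   0.         250.64352887]
 [  0.         402.62469742 191.51065303]
 [  0.           0.           1.        ]] [[-0.99819773 -0.05981588 -0.00483282]
 [-0.0346166   0.63971332 -0.76783368]
 [ 0.04902027 -0.76628254 -0.640631  ]] [0.48045453 0.22195771 0.82236919]
top [[369.39251055   0.         261.08364213]
 [  0.         369.39251055 192.821338  ]
 [  0.           0.           1.        ]] [[-0.0279043  -0.99958875 -0.00660858]
 [-0.99589953  0.02836924 -0.08590296]
 [ 0.08605512  0.00418442 -0.99628159]] [-0.21593829  0.53036561  0.91177962]
```

View pics/top1.png

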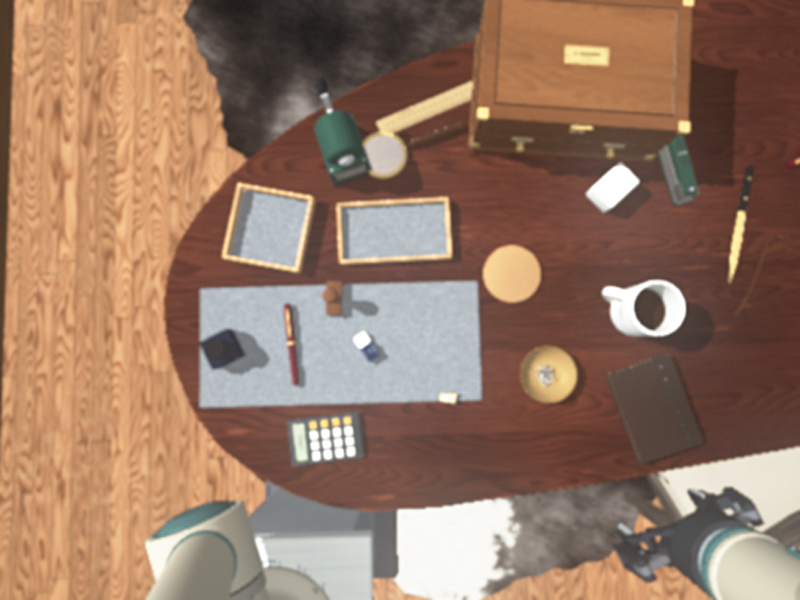

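View pics/side1.png

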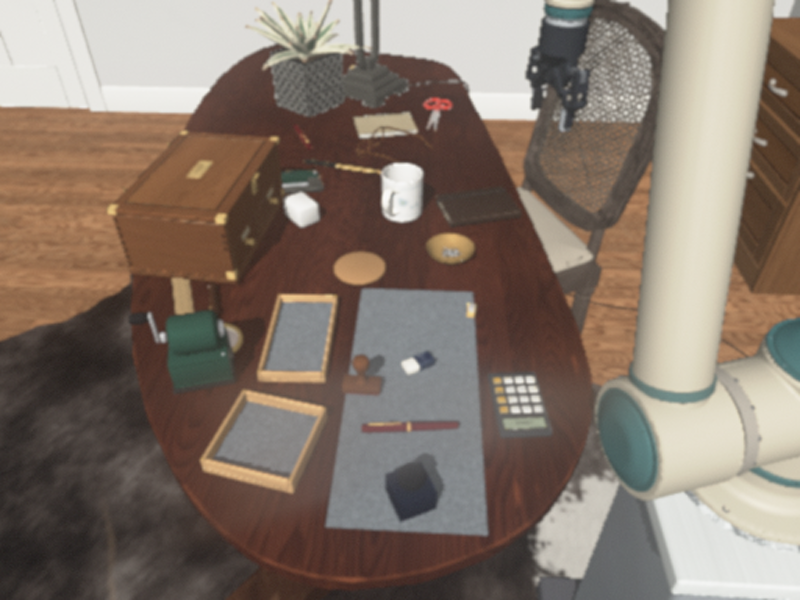

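The top view (800x600) shows the bottle at (222,348), pen from (288,306) to (296,383), eraser (366,346), sharpener (448,397), stamp (334,298), square tray (269,228), pen tray (395,230), coaster (512,273) and mug (648,308). The side view agrees. I'll enlarge it for the corners.

Run:
```python
import cv2,pickle
c=pickle.load(open("top.pkl","rb"))["image"][:,:,::-1]
cv2.imwrite("pics/topc.png",cv2.resize(c[110:270,120:360],(800,533),interpolation=cv2.INTER_CUBIC))
c=pickle.load(open("side.pkl","rb"))["image"][:,:,::-1]
cv2.imwrite("pics/sidec.png",cv2.resize(c[150:345,120:360],(738,600),interpolation=cv2.INTER_CUBIC))
```

```text
(no output)
```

View pics/topc.png

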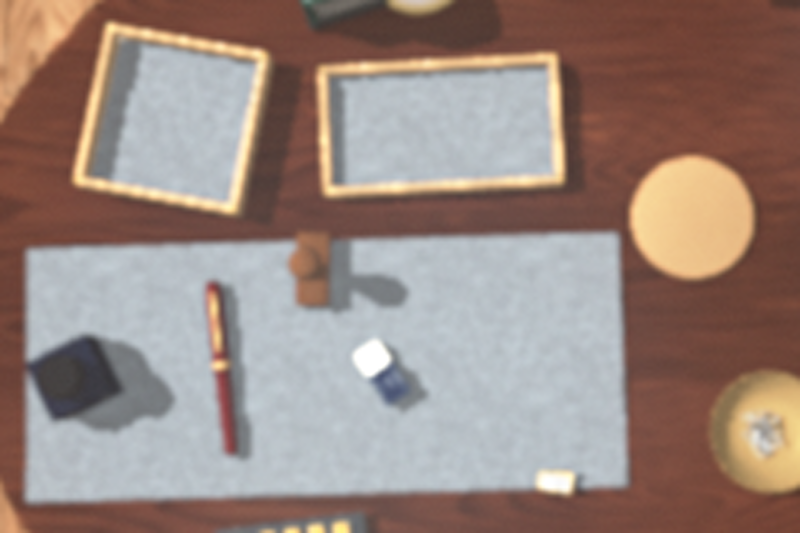

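View pics/sidec.png

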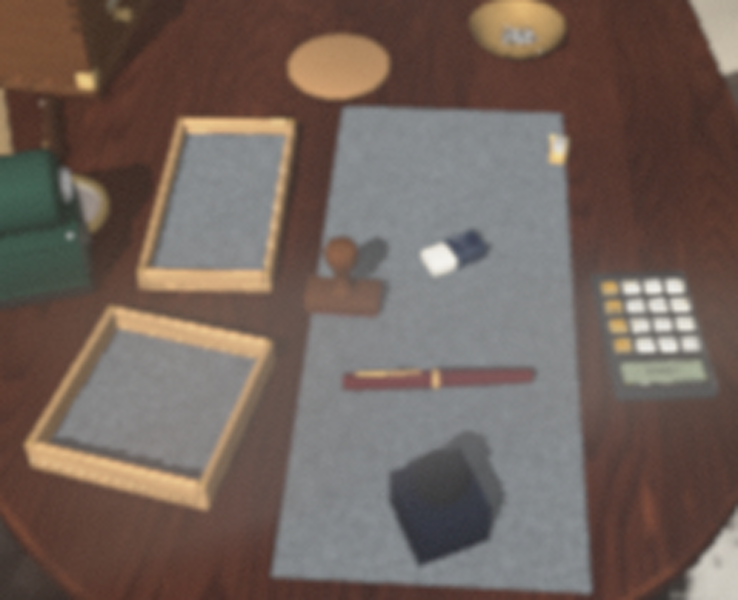

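The crops show clear corners for both trays, the coaster, eraser, pen ends and sharpener. The bottle is dark, so I'll fit its outline. Next I'll compute the poses.

```bash
cat > h.py <<'E'
import numpy as np,cv2,pickle
C={n:pickle.load(open(f"{n}.pkl","rb")) for n in("top","side")}
def proj(n,P):
    c=C[n]; X=np.atleast_2d(P)@np.array(c["R"]).T+c["t"]; p=X@np.array(c["camera_matrix"]).T; return p[:,:2]/p[:,2:]
def back(n,uv,z):
    c=C[n]; d=np.linalg.inv(c["camera_matrix"])@np.array([uv[0],uv[1],1]); R=np.array(c["R"]); d=R.T@d; o=-R.T@c["t"]
    return o+d*(z-o[2])/d[2]
def tc(u,v): return ((u+.5)/3.3333-.5+120,(v+.5)/3.3333-.5+110)
def sc(u,v): return ((u+.5)/3.075-.5+120,(v+.5)/3.0769-.5+150)
E
python3 - <<'E'
from h import *
np.set_printoptions(precision=4,suppress=True)
L={"sq":(.024,[(109,22),(271,50),(240,214),(74,184)],[(113,308),(273,345),(208,490),(28,447)]),
"pt":(.018,[(317,66),(558,54),(566,186),(322,197)],[(178,120),(296,118),(270,277),(140,275)]),
"coaster":(.005,[(692,217)],[(339,65)]),
"pen":(.007,[(213,284),(231,453)],[(343,381),(537,375)]),
"eraser":(.013,[(352,355),(380,338),(410,390),(385,404)],[]),
"erasC":(.0065,[(382,371)],[(454,253)]),
"sharp":(.0065,[(556,482)],[(558,148)]),
"cap":(.057,[(62,378)],[(443,480)]),"mugstamp":(.03,[(312,265)],[(344,278)])}
for k,(z,t,s) in L.items():
    T=np.array([back("top",tc(*p),z) for p in t])[:,:2]; S=np.array([back("side",sc(*p),z) for p in s])[:,:2] if s else None
    print(k,T.mean(0),S.mean(0) if s else'',"\n",T.ravel(),S.ravel() if s else '')
# bottle outline masks
for n,(r,c) in {"top":((200,245),(120,175)),"side":((280,345),(235,290))}.items():
    g=C[n]["image"][r[0]:r[1],c[0]:c[1]].astype(float)
    g=np.clip((g/255)**.5*255*1.3,0,255).astype(np.uint8)
    cv2.imwrite(f"pics/b_{n}.png",cv2.resize(g[:,:,::-1],(400,400),interpolation=cv2.INTER_CUBIC))
cv2.imwrite("pics/b.png",np.hstack([cv2.imread("pics/b_top.png"),cv2.imread("pics/b_side.png")]))
E
```

```text
sq [ 0.6537 -0.0059] [ 0.6491 -0.0024] 
 [ 0.7296  0.0434  0.7039 -0.0814  0.5772 -0.056   0.604   0.0705] [ 0.6969 -0.0769  0.5758 -0.0489  0.6002  0.0708  0.7234  0.0453]
pt [ 0.6424 -0.2104] [ 0.6406 -0.2107] 
 [ 0.6918 -0.1159  0.6958 -0.3026  0.5925 -0.3052  0.5894 -0.118 ] [ 0.6946 -0.2997  0.5926 -0.3079  0.5884 -0.1193  0.6866 -0.116 ]
coaster [ 0.5675 -0.4029] [ 0.5651 -0.4034] 
 [ 0.5675 -0.4029] [ 0.5651 -0.4034]
pen [ 0.461  -0.0375] [ 0.4573 -0.0399] 
 [ 0.5258 -0.0313  0.3961 -0.0438] [ 0.5253 -0.0335  0.3893 -0.0464]
eraser [ 0.4547 -0.1605]  
 [ 0.468  -0.1381  0.4803 -0.1597  0.4402 -0.1817  0.4301 -0.1624] 
erasC [ 0.4553 -0.1602] [ 0.4511 -0.1634] 
 [ 0.4553 -0.1602] [ 0.4511 -0.1634]
sharp [ 0.3675 -0.2906] [ 0.3656 -0.2936] 
 [ 0.3675 -0.2906] [ 0.3656 -0.2936]
cap [0.4561 0.0684] [0.452  0.0777] 
 [0.4561 0.0684] [0.452  0.0777]
mugstamp [ 0.5361 -0.111 ] [ 0.5312 -0.1102] 
 [ 0.5361 -0.111 ] [ 0.5312 -0.1102]
```

View pics/b.png

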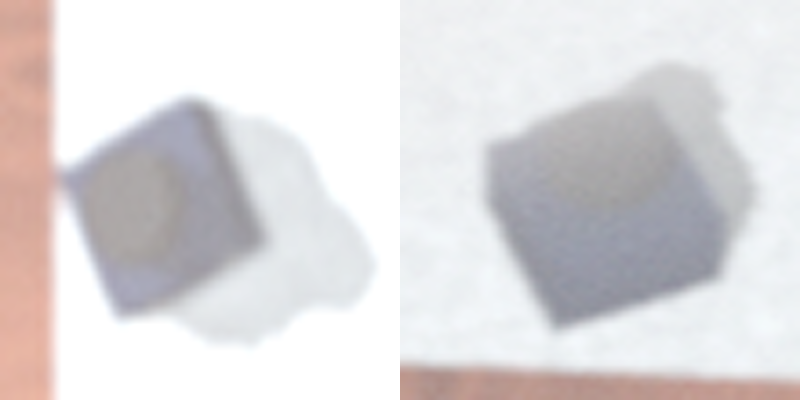

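The bottle's top-face corners and its base corners are now visible. I'll fit its pose.

Run:
```python
from h import *
from scipy.optimize import least_squares
t=lambda u,v:((u+.5)/400*55-.5+120,(v+.5)/400*45-.5+200)
s=lambda u,v:((u+.5)/400*55-.5+235,(v+.5)/400*65-.5+280)
O=[("top",t(62,175),.036),("top",t(190,97),.036),("top",t(118,318),.036),("top",t(265,242),0),
("side",s(155,327),0),("side",s(325,275),0),("side",s(88,150),.036)]
for n,p,z in O: print(n,back(n,p,z))
print("cap",back("top",t(132,205),.057),back("side",s(213,150),.057))
def nearest(q):
    x,y,a=q;c=np.array([[np.cos(a),-np.sin(a)],[np.sin(a),np.cos(a)]])
    K=np.array([[1,1],[1,-1],[-1,-1],[-1,1]])*.024@c.T+[x,y]
    r=[]
    for n,p,z in O:
        b=back(n,p,z)[:2]; d=K-b; r+=list(d[np.argmin((d**2).sum(1))])
    return np.array(r)
best=min((least_squares(nearest,[.455,.072,a]) for a in np.linspace(-.7,.7,8)),key=lambda r:r.cost)
print(best.x,best.fun.round(4))
# pixel-wise mug
```

```text
top [0.46649044 0.10080198 0.036     ]
top [0.48702862 0.0570394  0.036     ]
top [0.42627482 0.08161118 0.036     ]
top [0.44601627 0.04196612 0.        ]
side [0.46532866 0.09969685 0.        ]
side [0.42088092 0.0790871  0.        ]
side [0.48514867 0.06132191 0.036     ]
cap [0.45715621 0.06973192 0.057     ] [0.45191461 0.07392769 0.057     ]
[0.45517115 0.06991503 0.4562703 ] [-0.0003  0.0012  0.0003  0.0019 -0.0032 -0.0007 -0.0018 -0.0042  0.0008
  0.0023  0.0022  0.0018  0.0021 -0.0024]
```

Poses so far: bottle (.455,.070) at 0.456 rad, pen (.459,-.039), eraser (.453,-.162), sharpener (.367,-.292), trays and coaster known to about 3 mm. Next is a helper that converts target poses into tool-axis shifts.

```bash
cat > go.py <<'E'
# usage: go.py x y z psi -> turn about tool z (rad, first), then shift (cm) in turned tool axes
import sys,numpy as np
from station import sense
from scipy.spatial.transform import Rotation as Ro
x,y,z,psi=map(float,sys.argv[1:5]); s=sense(); R=Ro.from_rotvec(s["ee_rot"]).as_matrix()
cur=np.arctan2(R[1,1],R[0,1])
j1=np.arctan2(y,x); k=[psi+i*np.pi for i in range(-3,4)]; t=min(k,key=lambda a:abs(j1-a))
rz=-((t-cur+np.pi)%(2*np.pi)-np.pi)
Rn=R@Ro.from_rotvec([0,0,rz]).as_matrix(); d=Rn.T@(np.array([x,y,z])-s["eef_pos"])*100
print("t",round(s["time"],2),"pos",np.round(s["eef_pos"],4),"w",round(s["width"],4),"tiltz",np.round(R[:,2],3),"j6",round(s["joints"][5],2),"->",round(j1-t,2))
print("rz",round(rz,3),"shift",d.round(2))
E
python3 go.py .3665 -.2915 .15 0
```

```text
t 0.1 pos [ 0.241  -0.5217  0.3031] w 0.0857 tiltz [-0.001  0.002 -1.   ] j6 -0.12 -> -0.67
rz -1.138 shift [22.99 12.55 15.34]
```

>>> {"api": "arm_command", "payload": {"linear": [[0,0,0],[0,0,0],[0,0,0],[0,0,0],[0,0,0],[0,0,0],[0,0,0],[0,0,0],[0,0,0],[0,0,0],[2.3,1.25,0],[2.3,1.25,0],[2.3,1.25,1],[2.3,1.25,2],[2.3,1.25,2],[2.3,1.25,2],[2.3,1.25,2],[2.3,1.25,2],[2.3,1.25,2],[2.3,1.25,2]], "angular": [[0,0,-0.114],[0,0,-0.114],[0,0,-0.114],[0,0,-0.114],[0,0,-0.114],[0,0,-0.114],[0,0,-0.114],[0,0,-0.114],[0,0,-0.114],[0,0,-0.114],[0,0,0],[0,0,0],[0,0,0],[0,0,0],[0,0,0],[0,0,0],[0,0,0],[0,0,0],[0,0,0],[0,0,0]], "hand": 4.5}}

```text
time: 2.1
eef_pos: [0.3659, -0.2906, 0.153]
ee_rot: [-2.219, -2.223, -0.0]
ft_force: [-0.2, 0.4, -0.3]
width: 0.0452
finger_force: 0.0
```

```bash
python3 go.py .3665 -.2915 .077 0
python3 - <<'E'
from station import *
import cv2
t=capture("top")["image"][:,:,::-1][150:300,190:390]; s=capture("side")["image"][:,:,::-1][100:250,220:420]
cv2.imwrite("pics/s2.png",cv2.resize(cv2.hconcat([t,s]),(800,300),interpolation=cv2.INTER_CUBIC))
E
```

```text
t 2.1 pos [ 0.3659 -0.2906  0.153 ] w 0.0452 tiltz [-0.  0. -1.] j6 -0.82 -> -0.67
rz 0.002 shift [-0.09  0.06  7.6 ]
```

View pics/s2.png

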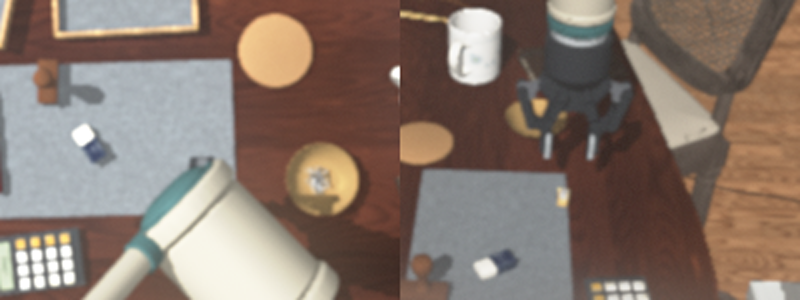

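The fingers sit in line with the sharpener (side crop, fingers about (570,145), sharpener (563,197)). I'll descend and close.

>>> {"api": "arm_command", "payload": {"linear": [[0,0,1.5],[0,0,1.5],[0,0,1.5],[0,0,1],[0,0,1],[0,0,0.6],[0,0,0.4],[0,0,0]], "angular": [[0,0,0],[0,0,0],[0,0,0],[0,0,0],[0,0,0],[0,0,0],[0,0,0],[0,0,0]]}}

```text
time: 3.0
eef_pos: [0.3656, -0.2918, 0.0786]
ee_rot: [-2.219, -2.223, 0.0]
ft_force: [0.4, 0.1, -0.2]
width: 0.045
finger_force: 0.0
```

>>> {"api": "arm_command", "payload": {"linear": [[0,0,0],[0,0,0],[0,0,0],[0,0,0],[0,0,0],[0,0,0],[0,0,0],[0,0,0],[0,0,0],[0,0,0]], "angular": [[0,0,0],[0,0,0],[0,0,0],[0,0,0],[0,0,0],[0,0,0],[0,0,0],[0,0,0],[0,0,0],[0,0,0]], "hand": 0}}

```text
time: 4.0
eef_pos: [0.366, -0.292, 0.0795]
ee_rot: [2.218, 2.223, -0.0]
ft_force: [-0.9, 0.5, 5.4]
width: 0.0122
finger_force: 58.9
```

>>> {"api": "arm_command", "payload": {"linear": [[0,0,-0.3],[0,0,-0.7],[0,0,-1.5],[0,0,-2],[0,0,-2],[0,0,-2],[0,0,-2],[0,0,0]], "angular": [[0,0,0],[0,0,0],[0,0,0],[0,0,0],[0,0,0],[0,0,0],[0,0,0],[0,0,0]]}}

```text
time: 4.8
eef_pos: [0.3668, -0.2929, 0.1865]
ee_rot: [2.215, 2.219, -0.0]
ft_force: [0.6, -0.7, -0.9]
width: 0.0123
finger_force: 58.6
```

```bash
python3 go.py .645 -.028 .185 -1.784
python3 - <<'E'
from station import *
import cv2
s=capture("side")["image"][:,:,::-1][110:210,260:380]
cv2.imwrite("pics/s3.png",cv2.resize(s,(720,600),interpolation=cv2.INTER_CUBIC))
E
```

```text
t 4.8 pos [ 0.3668 -0.2929  0.1865] w 0.0123 tiltz [ 0.004 -0.005 -1.   ] j6 -0.82 -> -1.4
rz -1.356 shift [-21.58  31.78   0.15]
```

View pics/s3.png

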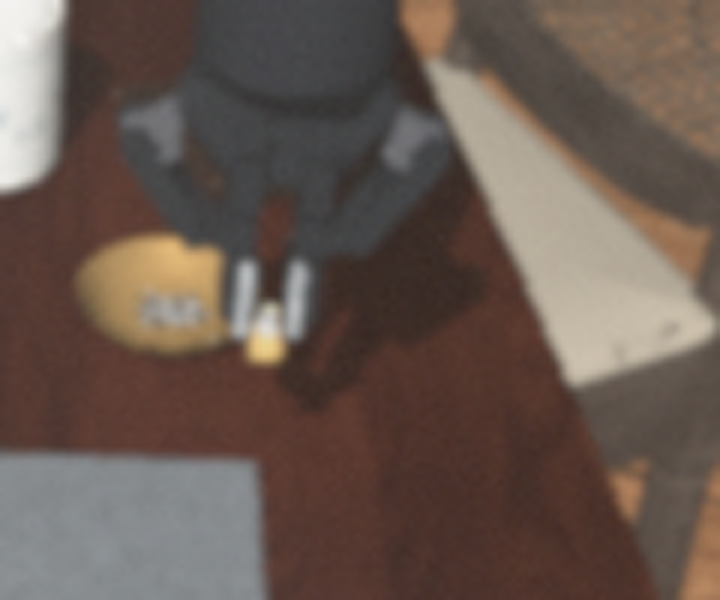

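The sharpener is held flat at the fingertips (about (266,335) in the crop). I'll carry it to the near end of the square tray.

```bash
python3 go.py .645 -.033 .185 -.213
```

```text
t 4.85 pos [ 0.3662 -0.2922  0.1851] w 0.0124 tiltz [ 0.002 -0.002 -1.   ] j6 -0.82 -> 0.16
rz 0.215 shift [3.123e+01 2.177e+01 1.000e-02]
```

>>> {"api": "arm_command", "payload": {"linear": [[0,0,0],[0,0,0],[0,0,0],[1,0.7,0],[2,1.4,0],[2.2,1.53,0],[2.2,1.53,0],[2.2,1.53,0],[2.2,1.53,0],[2.2,1.53,0],[2.2,1.53,0],[2.2,1.53,0],[2.2,1.53,0],[2.2,1.53,0],[2.2,1.53,0],[2.2,1.53,0],[2,1.4,0],[1.6,1.13,0],[0.5,0.35,0],[0,0,0]], "angular": [[0,0,0.072],[0,0,0.072],[0,0,0.071],[0,0,0],[0,0,0],[0,0,0],[0,0,0],[0,0,0],[0,0,0],[0,0,0],[0,0,0],[0,0,0],[0,0,0],[0,0,0],[0,0,0],[0,0,0],[0,0,0],[0,0,0],[0,0,0],[0,0,0]]}}

```text
time: 6.85
eef_pos: [0.645, -0.0308, 0.1828]
ee_rot: [-2.442, -1.975, 0.002]
ft_force: [-0.1, 0.4, -0.6]
width: 0.0122
finger_force: 58.6
```

```bash
python3 go.py .645 -.033 .085 -.213
```

```text
t 6.85 pos [ 0.645  -0.0308  0.1828] w 0.0122 tiltz [-0.002  0.    -1.   ] j6 0.06 -> 0.16
rz 0.002 shift [-0.21  0.06  9.78]
```

>>> {"api": "arm_command", "payload": {"linear": [[-0.2,0,1.5],[0,0,2],[0,0,2],[0,0,1.6],[0,0,1],[0,0,0.6],[0,0,0.5],[0,0,0.4],[0,0,0.1],[0,0,0]], "angular": [[0,0,0],[0,0,0],[0,0,0],[0,0,0],[0,0,0],[0,0,0],[0,0,0],[0,0,0],[0,0,0],[0,0,0]]}}

```text
time: 7.85
eef_pos: [0.6448, -0.0339, 0.0872]
ee_rot: [2.445, 1.972, 0.001]
ft_force: [0.5, 0.7, -0.3]
width: 0.0123
finger_force: 58.6
```

>>> {"api": "arm_command", "payload": {"linear": [[0,0,0],[0,0,0],[0,0,0],[0,0,0],[0,0,0]], "angular": [[0,0,0],[0,0,0],[0,0,0],[0,0,0],[0,0,0]], "hand": 3}}

```text
time: 8.35
eef_pos: [0.6446, -0.0339, 0.087]
ee_rot: [2.445, 1.973, 0.0]
ft_force: [-0.6, 0.0, -0.1]
width: 0.0298
finger_force: 0.0
```

>>> {"api": "arm_command", "payload": {"linear": [[0,0,-0.5],[0,0,-1.5],[0,0,-2],[0,0,-2],[0,0,-2],[0,0,-1.5],[0,0,0]], "angular": [[0,0,0],[0,0,0],[0,0,0],[0,0,0],[0,0,0],[0,0,0],[0,0,0]]}}

```text
time: 9.05
eef_pos: [0.646, -0.0341, 0.1848]
ee_rot: [2.442, 1.97, 0.006]
ft_force: [1.1, -0.3, 0.0]
width: 0.0302
finger_force: 0.0
```

```bash
python3 go.py .453 -.162 .15 2.10
```

```text
t 9.05 pos [ 0.646  -0.0341  0.1848] w 0.0302 tiltz [ 0.006 -0.001 -1.   ] j6 0.05 -> 0.7
rz 0.829 shift [-23.13   1.28   3.38]
```

>>> {"api": "arm_command", "payload": {"linear": [[0,0,0],[0,0,0],[0,0,0],[0,0,0],[0,0,0],[0,0,0],[0,0,0],[-1.5,0.08,0],[-2.3,0.13,0],[-2.5,0.14,0],[-2.5,0.14,0],[-2.5,0.14,0],[-2.5,0.14,0.3],[-2.5,0.14,0.6],[-2.5,0.14,0.6],[-2.3,0.13,0.6],[-1.5,0.08,0.6],[-0.53,0.02,0.6],[0,0,0],[0,0,0]], "angular": [[0,0,0.118],[0,0,0.118],[0,0,0.118],[0,0,0.118],[0,0,0.118],[0,0,0.118],[0,0,0.121],[0,0,0],[0,0,0],[0,0,0],[0,0,0],[0,0,0],[0,0,0],[0,0,0],[0,0,0],[0,0,0],[0,0,0],[0,0,0],[0,0,0],[0,0,0]], "hand": 5}}

```text
time: 11.05
eef_pos: [0.452, -0.1616, 0.1488]
ee_rot: [3.032, 0.822, 0.001]
ft_force: [0.2, 0.1, 0.4]
width: 0.05
finger_force: 0.0
```

```bash
python3 go.py .453 -.162 .078 2.10
python3 - <<'E'
from station import *
import cv2
t=capture("top")["image"][:,:,::-1][110:210,130:250]; s=capture("side")["image"][:,:,::-1][180:280,190:310]
t2=capture("side")["image"][:,:,::-1][240:340,120:240]
cv2.imwrite("pics/s4.png",cv2.resize(cv2.hconcat([t,s,t2]),(800,222*1),interpolation=cv2.INTER_CUBIC))
E
```

```text
t 11.05 pos [ 0.452  -0.1616  0.1488] w 0.05 tiltz [ 0.001 -0.    -1.   ] j6 0.55 -> 0.7
rz -0.0 shift [0.07 0.08 7.08]
```

View pics/s4.png

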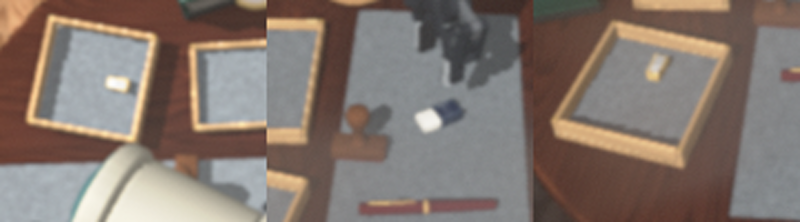

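The sharpener lies flat in the square tray (left crop (118,84)), and the fingers are over the eraser. I'll descend and grip.

>>> {"api": "arm_command", "payload": {"linear": [[0.1,0.1,1.5],[0,0,1.5],[0,0,1.5],[0,0,1],[0,0,0.7],[0,0,0.5],[0,0,0.4],[0,0,0]], "angular": [[0,0,0],[0,0,0],[0,0,0],[0,0,0],[0,0,0],[0,0,0],[0,0,0],[0,0,0]]}}

```text
time: 12.0
eef_pos: [0.4527, -0.162, 0.0777]
ee_rot: [-3.032, -0.821, 0.0]
ft_force: [-1.3, 0.8, 0.0]
width: 0.05
finger_force: 0.0
```

>>> {"api": "arm_command", "payload": {"linear": [[0,0,0],[0,0,0],[0,0,0],[0,0,0],[0,0,0],[0,0,0],[0,0,0],[0,0,0]], "angular": [[0,0,0],[0,0,0],[0,0,0],[0,0,0],[0,0,0],[0,0,0],[0,0,0],[0,0,0]], "hand": 0}}

```text
time: 12.8
eef_pos: [0.453, -0.1622, 0.0786]
ee_rot: [3.032, 0.821, 0.001]
ft_force: [-0.4, 0.5, 6.7]
width: 0.0209
finger_force: 59.3
```

>>> {"api": "arm_command", "payload": {"linear": [[0,0,-0.3],[0,0,-0.7],[0,0,-1.5],[0,0,-2],[0,0,-2],[0,0,-2],[0,0,-2],[0,0,0]], "angular": [[0,0,0],[0,0,0],[0,0,0],[0,0,0],[0,0,0],[0,0,0],[0,0,0],[0,0,0]]}}

```text
time: 13.6
eef_pos: [0.4542, -0.1627, 0.1856]
ee_rot: [3.028, 0.82, 0.007]
ft_force: [0.5, 0.1, 0.5]
width: 0.0206
finger_force: 58.8
```

```bash
python3 go.py .657 .0215 .185 -.213
```

```text
t 13.6 pos [ 0.4542 -0.1627  0.1856] w 0.0206 tiltz [ 0.005 -0.003 -1.   ] j6 0.55 -> 0.25
rz -0.829 shift [22.29 15.93  0.11]
```

>>> {"api": "arm_command", "payload": {"linear": [[0,0,0],[0,0,0],[0,0,0],[0,0,0],[0,0,0],[0,0,0],[0,0,0],[1.1,0.8,0],[2.1,1.5,0],[2.4,1.7,0],[2.4,1.7,0],[2.4,1.7,0],[2.4,1.7,0],[2.4,1.7,0],[2.4,1.7,0],[2.2,1.6,0],[1.6,1.1,0],[0.9,0.73,0],[0,0,0],[0,0,0]], "angular": [[0,0,-0.118],[0,0,-0.118],[0,0,-0.118],[0,0,-0.118],[0,0,-0.118],[0,0,-0.118],[0,0,-0.121],[0,0,0],[0,0,0],[0,0,0],[0,0,0],[0,0,0],[0,0,0],[0,0,0],[0,0,0],[0,0,0],[0,0,0],[0,0,0],[0,0,0],[0,0,0]]}}

```text
time: 15.6
eef_pos: [0.655, 0.0223, 0.1823]
ee_rot: [-2.445, -1.972, 0.003]
ft_force: [0.2, -0.1, -0.8]
width: 0.0206
finger_force: 58.8
```

```bash
python3 go.py .657 .0215 .085 -.213
```

```text
t 15.6 pos [0.655  0.0223 0.1823] w 0.0206 tiltz [-0.002 -0.    -1.   ] j6 0.14 -> 0.25
rz -0.0 shift [-0.03  0.23  9.73]
```

>>> {"api": "arm_command", "payload": {"linear": [[0,0.2,1.5],[0,0,2],[0,0,2],[0,0,1.6],[0,0,1],[0,0,0.6],[0,0,0.5],[0,0,0.4],[0,0,0.2],[0,0,0]], "angular": [[0,0,0],[0,0,0],[0,0,0],[0,0,0],[0,0,0],[0,0,0],[0,0,0],[0,0,0],[0,0,0],[0,0,0]]}}

```text
time: 16.6
eef_pos: [0.6576, 0.0219, 0.085]
ee_rot: [2.445, 1.972, 0.0]
ft_force: [-1.0, 0.2, -0.4]
width: 0.0206
finger_force: 58.8
```

>>> {"api": "arm_command", "payload": {"linear": [[0,0,0],[0,0,0],[0,0,0],[0,0,0],[0,0,0]], "angular": [[0,0,0],[0,0,0],[0,0,0],[0,0,0],[0,0,0]], "hand": 4}}

```text
time: 17.1
eef_pos: [0.6576, 0.0219, 0.085]
ee_rot: [2.445, 1.973, 0.0]
ft_force: [0.5, -0.8, 0.9]
width: 0.0402
finger_force: 0.0
```

>>> {"api": "arm_command", "payload": {"linear": [[0,0,-0.5],[0,0,-1.5],[0,0,-2],[0,0,-2],[0,0,-2],[0,0,-1.5],[0,0,0]], "angular": [[0,0,0],[0,0,0],[0,0,0],[0,0,0],[0,0,0],[0,0,0],[0,0,0]]}}

```text
time: 17.8
eef_pos: [0.659, 0.0218, 0.1829]
ee_rot: [2.442, 1.97, 0.007]
ft_force: [1.0, 0.2, 0.3]
width: 0.0402
finger_force: 0.0
```

```bash
python3 go.py .459 -.039 .15 1.668
```

```text
t 17.8 pos [0.659  0.0218 0.1829] w 0.0402 tiltz [ 0.006 -0.001 -1.   ] j6 0.14 -> 1.39
rz 1.261 shift [-20.51   4.1    3.18]
```

>>> {"api": "arm_command", "payload": {"linear": [[0,0,0],[0,0,0],[0,0,0],[0,0,0],[0,0,0],[0,0,0],[0,0,0],[0,0,0],[0,0,0],[-1.5,0.3,0],[-2.4,0.48,0],[-2.6,0.52,0],[-2.6,0.52,0],[-2.6,0.52,0.3],[-2.6,0.52,0.6],[-2.5,0.5,0.7],[-2.1,0.42,0.8],[-1.6,0.32,0.8],[0,0,0],[0,0,0]], "angular": [[0,0,0.14],[0,0,0.14],[0,0,0.14],[0,0,0.14],[0,0,0.14],[0,0,0.14],[0,0,0.14],[0,0,0.14],[0,0,0.141],[0,0,0],[0,0,0],[0,0,0],[0,0,0],[0,0,0],[0,0,0],[0,0,0],[0,0,0],[0,0,0],[0,0,0],[0,0,0]]}}

```text
time: 19.8
eef_pos: [0.4578, -0.0388, 0.1478]
ee_rot: [-3.138, -0.151, -0.001]
ft_force: [0.3, -0.2, 0.1]
width: 0.04
finger_force: 0.0
```

```bash
python3 go.py .459 -.039 .075 1.668
python3 - <<'E'
from station import *
import cv2
t=capture("top")["image"][:,:,::-1][110:260,120:280]; s=capture("side")["image"][:,:,::-1][200:350,130:290]
cv2.imwrite("pics/s5.png",cv2.resize(cv2.hconcat([t,s]),(800,375),interpolation=cv2.INTER_CUBIC))
E
```

```text
t 19.8 pos [ 0.4578 -0.0388  0.1478] w 0.04 tiltz [ 0.001  0.    -1.   ] j6 1.24 -> 1.39
rz -0.001 shift [0.11 0.03 7.28]
```

View pics/s5.png

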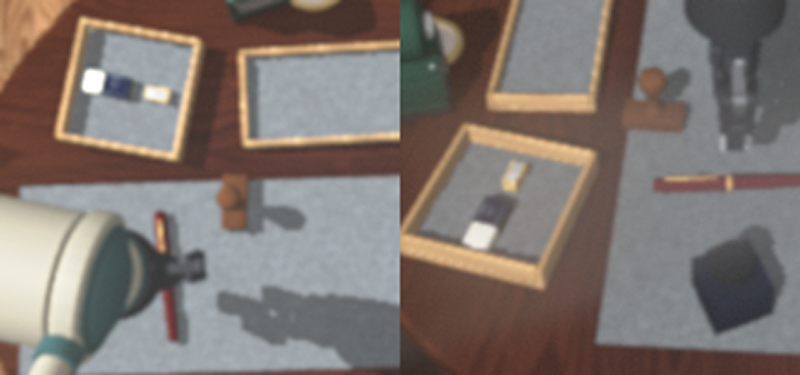

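The eraser and sharpener lie flat, end to end, in the square tray (left crop (105,82) and (156,94)). The gripper is over the middle of the pen.

>>> {"api": "arm_command", "payload": {"linear": [[0.1,0,1.5],[0,0,1.5],[0,0,1.5],[0,0,1],[0,0,0.8],[0,0,0.5],[0,0,0.4],[0,0,0.1],[0,0,0]], "angular": [[0,0,0],[0,0,0],[0,0,0],[0,0,0],[0,0,0],[0,0,0],[0,0,0],[0,0,0],[0,0,0]]}}

```text
time: 20.8
eef_pos: [0.4586, -0.0387, 0.075]
ee_rot: [3.138, 0.152, 0.001]
ft_force: [0.8, -0.1, 0.4]
width: 0.0398
finger_force: 0.0
```

>>> {"api": "arm_command", "payload": {"linear": [[0,0,0],[0,0,0],[0,0,0],[0,0,0],[0,0,0],[0,0,0],[0,0,0],[0,0,0]], "angular": [[0,0,0],[0,0,0],[0,0,0],[0,0,0],[0,0,0],[0,0,0],[0,0,0],[0,0,0]], "hand": 0}}

```text
time: 21.6
eef_pos: [0.4587, -0.0388, 0.0754]
ee_rot: [3.138, 0.152, 0.001]
ft_force: [-1.1, -0.1, 5.3]
width: 0.0113
finger_force: 58.8
```

>>> {"api": "arm_command", "payload": {"linear": [[0,0,-0.3],[0,0,-0.7],[0,0,-1.5],[0,0,-2],[0,0,-2],[0,0,-2],[0,0,-2],[0,0,0]], "angular": [[0,0,0],[0,0,0],[0,0,0],[0,0,0],[0,0,0],[0,0,0],[0,0,0],[0,0,0]]}}

```text
time: 22.4
eef_pos: [0.46, -0.039, 0.1825]
ee_rot: [3.136, 0.152, 0.009]
ft_force: [0.3, 0.3, -0.4]
width: 0.0115
finger_force: 58.7
```

```bash
python3 go.py .6415 -.2105 .18 -.02
python3 - <<'E'
from station import *
import cv2
s=capture("side")["image"][:,:,::-1][160:310,180:340]
cv2.imwrite("pics/s6.png",cv2.resize(s,(480,450),interpolation=cv2.INTER_CUBIC))
E
```

```text
t 22.4 pos [ 0.46   -0.039   0.1825] w 0.0115 tiltz [ 0.006 -0.001 -1.   ] j6 1.24 -> -0.3
rz -1.454 shift [-16.78  18.48   0.38]
```

View pics/s6.png

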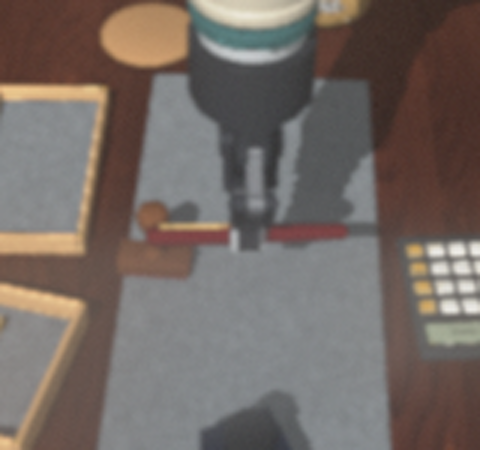

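The pen is held level across its middle. I'll turn it and carry it to the long tray.

>>> {"api": "arm_command", "payload": {"linear": [[0,0,0],[0,0,0],[0,0,0],[0,0,0],[0,0,0],[0,0,0],[0,0,0],[0,0,0],[0,0,0],[0,0,0],[0,0,0],[0,0,0]], "angular": [[0,0,-0.06],[0,0,-0.12],[0,0,-0.13],[0,0,-0.13],[0,0,-0.13],[0,0,-0.14],[0,0,-0.14],[0,0,-0.14],[0,0,-0.14],[0,0,-0.13],[0,0,-0.12],[0,0,-0.074]]}}

```text
time: 23.65
eef_pos: [0.4576, -0.0385, 0.1786]
ee_rot: [-2.238, -2.202, 0.002]
ft_force: [-0.2, 0.2, 0.8]
width: 0.0111
finger_force: 58.8
```

>>> {"api": "arm_command", "payload": {"linear": [[-0.8,0.9,0],[-1.5,1.6,0],[-1.8,2,0],[-1.8,2,0],[-1.8,2,0],[-1.8,2,0],[-1.8,2,0],[-1.8,2,0],[-1.6,1.8,0],[-1.3,1.4,0],[-0.8,0.8,0],[0,0,0],[0,0,0]], "angular": [[0,0,0],[0,0,0],[0,0,0],[0,0,0],[0,0,0],[0,0,0],[0,0,0],[0,0,0],[0,0,0],[0,0,0],[0,0,0],[0,0,0],[0,0,0]]}}

```text
time: 24.95
eef_pos: [0.6394, -0.2101, 0.1791]
ee_rot: [-2.243, -2.197, 0.001]
ft_force: [0.1, -0.2, -0.1]
width: 0.0116
finger_force: 58.8
```

```bash
python3 go.py .6415 -.2105 .081 -.02
```

```text
t 24.95 pos [ 0.6394 -0.2101  0.1791] w 0.0116 tiltz [-0.002  0.001 -1.   ] j6 -0.4 -> -0.3
rz -0.001 shift [-0.05  0.23  9.81]
```

>>> {"api": "arm_command", "payload": {"linear": [[0,0.2,1.5],[0,0,2],[0,0,2],[0,0,1.6],[0,0,1],[0,0,0.6],[0,0,0.5],[0,0,0.4],[0,0,0.2],[0,0,0]], "angular": [[0,0,0],[0,0,0],[0,0,0],[0,0,0],[0,0,0],[0,0,0],[0,0,0],[0,0,0],[0,0,0],[0,0,0]]}}

```text
time: 25.95
eef_pos: [0.6422, -0.2104, 0.0821]
ee_rot: [2.243, 2.199, 0.0]
ft_force: [-0.7, -0.4, -0.0]
width: 0.0116
finger_force: 58.8
```

>>> {"api": "arm_command", "payload": {"linear": [[0,0,0],[0,0,0],[0,0,0],[0,0,0],[0,0,0]], "angular": [[0,0,0],[0,0,0],[0,0,0],[0,0,0],[0,0,0]], "hand": 3}}

```text
time: 26.45
eef_pos: [0.6421, -0.2104, 0.082]
ee_rot: [2.243, 2.199, 0.0]
ft_force: [0.2, -1.2, 0.2]
width: 0.0301
finger_force: 0.0
```

>>> {"api": "arm_command", "payload": {"linear": [[0,0,-0.5],[0,0,-1.5],[0,0,-2],[0,0,-2],[0,0,-2],[0,0,-1.5],[0,0,0]], "angular": [[0,0,0],[0,0,0],[0,0,0],[0,0,0],[0,0,0],[0,0,0],[0,0,0]]}}

```text
time: 27.15
eef_pos: [0.6436, -0.211, 0.181]
ee_rot: [2.239, 2.195, 0.004]
ft_force: [-0.5, -0.7, 0.3]
width: 0.0302
finger_force: 0.0
```

```bash
python3 go.py .455 .070 .18 .456;  python3 go.py .455 .070 .18 2.027
```

```text
t 27.15 pos [ 0.6436 -0.211   0.181 ] w 0.0302 tiltz [ 0.007 -0.003 -1.   ] j6 -0.4 -> -0.3
rz -0.476 shift [33.54 -4.56 -0.1 ]
t 27.15 pos [ 0.6436 -0.211   0.181 ] w 0.0302 tiltz [ 0.007 -0.003 -1.   ] j6 -0.4 -> 1.27
rz 1.095 shift [ -4.55 -33.54  -0.1 ]
```

>>> {"api": "arm_command", "payload": {"linear": [[0,0,0],[0,0,0],[0,0,0],[0,0,0],[1.5,-0.2,0],[2.5,-0.34,0],[2.6,-0.36,0],[2.6,-0.36,0],[2.6,-0.36,0],[2.6,-0.36,0],[2.6,-0.36,0],[2.6,-0.36,0],[2.6,-0.36,0],[2.6,-0.36,0],[2.6,-0.36,0],[2.6,-0.36,0],[2.4,-0.3,0],[1.74,-0.2,0],[0,0,0],[0,0,0]], "angular": [[0,0,-0.119],[0,0,-0.119],[0,0,-0.119],[0,0,-0.119],[0,0,0],[0,0,0],[0,0,0],[0,0,0],[0,0,0],[0,0,0],[0,0,0],[0,0,0],[0,0,0],[0,0,0],[0,0,0],[0,0,0],[0,0,0],[0,0,0],[0,0,0],[0,0,0]], "hand": 8.5}}

```text
time: 29.15
eef_pos: [0.4495, 0.076, 0.177]
ee_rot: [1.662, 2.666, -0.0]
ft_force: [0.8, 0.1, 0.1]
width: 0.085
finger_force: 0.0
```

```bash
python3 go.py .455 .070 .077 .456
python3 - <<'E'
from station import *
import cv2
t=capture("top")["image"][:,:,::-1][110:260,190:350]; s=capture("side")["image"][:,:,::-1][225:375,190:350]
cv2.imwrite("pics/s7.png",cv2.resize(cv2.hconcat([t,s]),(800,375),interpolation=cv2.INTER_CUBIC))
E
```

```text
t 29.15 pos [0.4495 0.076  0.177 ] w 0.085 tiltz [ 0. -0. -1.] j6 -0.44 -> -0.3
rz -0.0 shift [-0.77  0.23 10.  ]
```

View pics/s7.png

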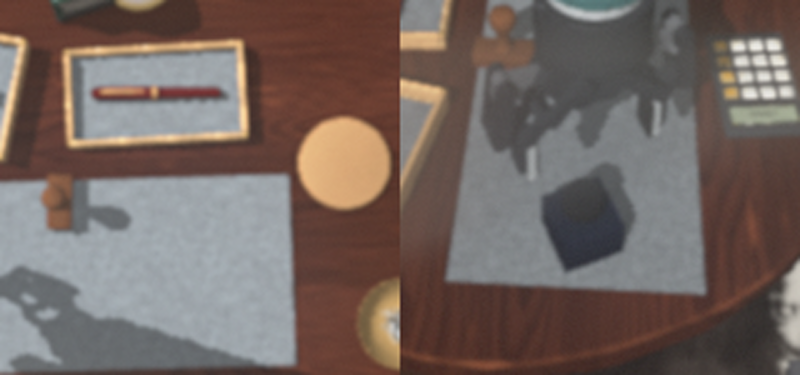

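The pen lies along the long tray (left crop (92–228, 94)). The gripper is aligned with the bottle's flat sides, so I'll correct the offset, descend and close.

>>> {"api": "arm_command", "payload": {"linear": [[-0.4,0.1,0],[-0.37,0.13,0],[0,0,1.2],[0,0,1.5],[0,0,1.5],[0,0,1.5],[0,0,1.3],[0,0,1],[0,0,0.8],[0,0,0.6],[0,0,0.4],[0,0,0.2],[0,0,0]], "angular": [[0,0,0],[0,0,0],[0,0,0],[0,0,0],[0,0,0],[0,0,0],[0,0,0],[0,0,0],[0,0,0],[0,0,0],[0,0,0],[0,0,0],[0,0,0]]}}

```text
time: 30.55
eef_pos: [0.4556, 0.0698, 0.0769]
ee_rot: [1.662, 2.666, 0.0]
ft_force: [-0.3, 0.2, 0.2]
width: 0.0853
finger_force: 0.0
```

>>> {"api": "arm_command", "payload": {"linear": [[0,0,0],[0,0,0],[0,0,0],[0,0,0],[0,0,0],[0,0,0],[0,0,0],[0,0,0]], "angular": [[0,0,0],[0,0,0],[0,0,0],[0,0,0],[0,0,0],[0,0,0],[0,0,0],[0,0,0]], "hand": 3.5}}

```text
time: 31.35
eef_pos: [0.456, 0.0698, 0.0774]
ee_rot: [1.661, 2.665, 0.001]
ft_force: [-0.1, -0.4, 5.5]
width: 0.0483
finger_force: 62.8
```

>>> {"api": "arm_command", "payload": {"linear": [[0,0,-0.2],[0,0,-0.6],[0,0,-1.2],[0,0,-1.8],[0,0,-2],[0,0,-1.8],[0,0,-1.2],[0,0,-0.5],[0,0,0]], "angular": [[0,0,0],[0,0,0],[0,0,0],[0,0,0],[0,0,0],[0,0,0],[0,0,0],[0,0,0],[0,0,0]]}}

```text
time: 32.25
eef_pos: [0.4556, 0.0698, 0.1704]
ee_rot: [1.661, 2.665, 0.001]
ft_force: [0.2, -0.6, -1.6]
width: 0.0481
finger_force: 62.0
```

```bash
python3 go.py .566 -.403 .17 -.3;python3 go.py .566 -.403 .17 .456
python3 - <<'E'
from station import *
import cv2
s=capture("side")["image"][:,:,::-1][200:350,200:360]
cv2.imwrite("pics/s8.png",cv2.resize(s,(480,450),interpolation=cv2.INTER_CUBIC))
E
```

```text
t 32.25 pos [0.4556 0.0698 0.1704] w 0.0481 tiltz [ 0.001 -0.    -1.   ] j6 -0.45 -> -0.32
rz 0.756 shift [-41.91  24.52   0.06]
t 32.25 pos [0.4556 0.0698 0.1704] w 0.0481 tiltz [ 0.001 -0.    -1.   ] j6 -0.45 -> -1.07
rz 0.0 shift [-47.31 -10.91   0.06]
```

View pics/s8.png

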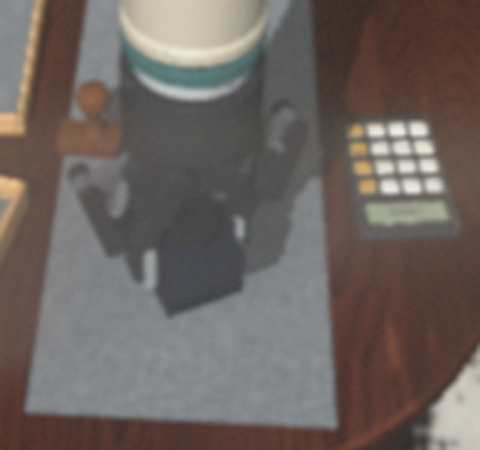

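The bottle is held upright and square between the pads. I'll carry it over at the same height.

>>> {"api": "arm_command", "payload": {"linear": [[-0.5,-0.12,0],[-1,-0.23,-0.2],[-1.6,-0.37,-0.3],[-2.2,-0.51,-0.3],[-2.5,-0.58,-0.2],[-2.5,-0.58,0],[-2.5,-0.58,0],[-2.5,-0.58,0],[-2.5,-0.58,0],[-2.5,-0.58,0],[-2.5,-0.58,0],[-2.5,-0.58,0],[-2.5,-0.58,0],[-2.5,-0.58,0],[-2.5,-0.58,0],[-2.5,-0.58,0],[-2.5,-0.58,0],[-2.5,-0.58,0],[-2,-0.46,0],[-1.6,-0.37,0]], "angular": [[0,0,0],[0,0,0],[0,0,0],[0,0,0],[0,0,0],[0,0,0],[0,0,0],[0,0,0],[0,0,0],[0,0,0],[0,0,0],[0,0,0],[0,0,0],[0,0,0],[0,0,0],[0,0,0],[0,0,0],[0,0,0],[0,0,0],[0,0,0]]}}

```text
time: 34.3
eef_pos: [0.557, -0.3714, 0.179]
ee_rot: [-1.663, -2.664, 0.001]
ft_force: [0.1, 0.4, -1.0]
width: 0.0484
finger_force: 62.0
```

>>> {"api": "arm_command", "payload": {"linear": [[-1.1,-0.25,0],[-0.7,-0.16,0],[-0.3,-0.07,0],[0,0,0],[0,0,0]], "angular": [[0,0,0],[0,0,0],[0,0,0],[0,0,0],[0,0,0]]}}

```text
time: 34.8
eef_pos: [0.5623, -0.3893, 0.18]
ee_rot: [-1.661, -2.666, -0.001]
ft_force: [-0.2, 0.5, -0.4]
width: 0.0482
finger_force: 62.0
```

```bash
python3 go.py .566 -.403 .083 .456
```

```text
t 34.8 pos [ 0.5623 -0.3893  0.18  ] w 0.0482 tiltz [-0.     0.001 -1.   ] j6 -1.16 -> -1.07
rz 0.001 shift [-1.4  -0.27  9.7 ]
```

>>> {"api": "arm_command", "payload": {"linear": [[-0.7,-0.15,0],[-0.7,-0.12,0],[0,0,0.8],[0,0,1.5],[0,0,1.7],[0,0,1.6],[0,0,1.4],[0,0,1],[0,0,0.7],[0,0,0.4],[0,0,0.3],[0,0,0.2],[0,0,0.1],[0,0,0]], "angular": [[0,0,0],[0,0,0],[0,0,0],[0,0,0],[0,0,0],[0,0,0],[0,0,0],[0,0,0],[0,0,0],[0,0,0],[0,0,0],[0,0,0],[0,0,0],[0,0,0]]}}

```text
time: 36.2
eef_pos: [0.5662, -0.404, 0.0832]
ee_rot: [1.661, 2.666, -0.0]
ft_force: [0.4, 0.7, -1.1]
width: 0.0483
finger_force: 62.0
```

```bash
python3 go.py .566 -.403 .083 .456
python3 - <<'E'
from station import *
import cv2
t=capture("top")["image"][:,:,::-1][110:230,250:390]; s=capture("side")["image"][:,:,::-1][90:210,170:310]
cv2.imwrite("pics/s9.png",cv2.resize(cv2.hconcat([t,s]),(800,343),interpolation=cv2.INTER_CUBIC))
E
```

```text
t 36.2 pos [ 0.5662 -0.404   0.0832] w 0.0483 tiltz [ 0. -0. -1.] j6 -1.18 -> -1.07
rz 0.0 shift [0.1  0.02 0.02]
```

View pics/s9.png

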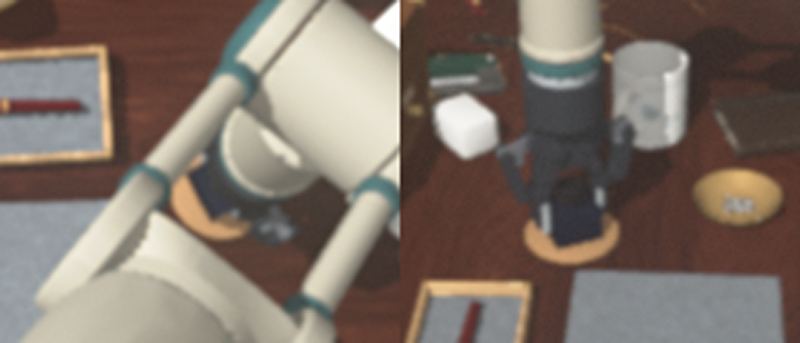

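The bottle is upright over the coaster (side crop (575,220)), and the mug is clear. I'll release and retreat.

>>> {"api": "arm_command", "payload": {"linear": [[0,0,0.05],[0,0,0],[0,0,0]], "angular": [[0,0,0],[0,0,0],[0,0,0]]}}

```text
time: 36.6
eef_pos: [0.5661, -0.4039, 0.0825]
ee_rot: [1.662, 2.666, -0.0]
ft_force: [-0.1, 0.4, -0.7]
width: 0.048
finger_force: 62.0
```

>>> {"api": "arm_command", "payload": {"linear": [[0,0,0],[0,0,0],[0,0,0],[0,0,0],[0,0,0]], "angular": [[0,0,0],[0,0,0],[0,0,0],[0,0,0],[0,0,0]], "hand": 7.5}}

```text
time: 37.1
eef_pos: [0.5661, -0.4039, 0.0825]
ee_rot: [1.662, 2.666, -0.0]
ft_force: [-0.6, -0.6, 0.5]
width: 0.0751
finger_force: 0.0
```

>>> {"api": "arm_command", "payload": {"linear": [[0,0,-0.4],[0,0,-1],[0,0,-2],[0,0,-2.5],[0,0,-2.5],[0,0,-2.5],[0,0,-2.5],[0,0,-1.5],[2,-2,0],[2,-2,0],[2,-2,0],[2,-2,0],[2,-2,0],[2,-2,0],[2,-2,0],[2,-2,0],[0,0,0],[0,0,0]], "angular": [[0,0,0],[0,0,0],[0,0,0],[0,0,0],[0,0,0],[0,0,0],[0,0,0],[0,0,0],[0,0,0],[0,0,0],[0,0,0],[0,0,0],[0,0,0],[0,0,0],[0,0,0],[0,0,0],[0,0,0],[0,0,0]]}}

```text
time: 38.9
eef_pos: [0.3521, -0.331, 0.2325]
ee_rot: [1.661, 2.663, -0.001]
ft_force: [0.8, -0.5, 0.7]
width: 0.0753
finger_force: 0.0
```

Run:
```python
from station import *
import cv2
t=capture("top")["image"][:,:,::-1][90:270,120:440]; s=capture("side")["image"][:,:,::-1][80:260,120:440]
cv2.imwrite("pics/s10.png",cv2.resize(cv2.vconcat([t,s]),(533,600),interpolation=cv2.INTER_CUBIC))
```

```text
(no output)
```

View pics/s10.png

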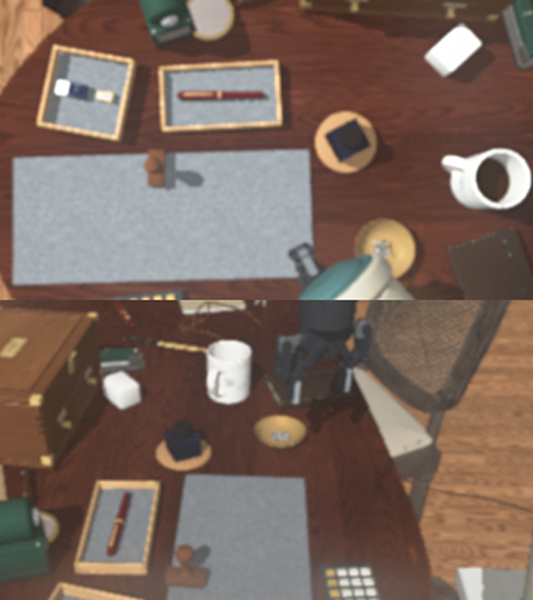

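Everything is in place: the bottle is upright on the coaster (347,140), the pen is along its tray (222,96), the eraser and sharpener are in the square tray, and the stamp and mug are unmoved.

```bash
python3 -c "
from station import *
print(finish_job())"
```

```text
the job is handed in; nothing more can be done
None
```

The job is handed in at about 39 s of the 96 s. The last pictures show the pen along the long tray, the eraser and sharpener flat and end to end in the square tray, the bottle upright on the coaster, and the mug and stamp where they stood; the station gave no verdict.

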